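# Rock the covers on the surface plate and sort out the bowed one

## Task

Inspect the three aluminium covers on the stone surface plate: one of them is bowed and rocks. Starting with the left one as you stand at the robot, then the middle, then the right, press gently down on an end of each cover, far enough that the bowed one rocks fully down onto its end, and let go again. Then lift the bowed one by its bar handle and lay it gently flat in the empty grey tray; leave the two good covers where they lie, never lean hard on a cover, and do not disturb the log book, ring nut or brass weight.

Things in the scene. Friction and masses are not known exactly. Their poses are not given: they have to be found in the camera images.
- cover_a: one of three look-alike loose aluminium covers a, b, c, 140 (own x) x 64 (own y) mm, about 0.45 kg, one of them bowed. Origin: centre of underside, z up; flat top 12 mm above it (6 mm flange over a 6 mm step inset 8 mm all round). Bar handle along own x over the middle: 60 mm long, 12 wide, 12 high, its centre 38 mm above the origin, 20 mm free under it
- cover_b: look-alike cover, shape and origin as cover_a. Any of the three may be the bowed one: it touches only over its middle 30 mm and lies level by itself, but a press of about 2 N on the top near an end (58 mm from the middle along x) tips that end about 4 mm down (0.1 rad) until it meets the plate; let go, it rocks back level
- cover_c: look-alike cover, shape and origin as cover_a. Any of the three may be good or bowed: a good one touches under its whole length and does not tip when pressed on an end; it resists at once, stiffly, so that going on 2 or 3 mm presses far too hard
- surface_plate: fixed grey stone surface plate, 200 mm (own x) x 360 mm (own y), on rubber feet; origin under its centre on the worktop, its flat top 38 mm above that. The three covers lie on it side by side along its y, each with its x roughly along the plate's x.
- tray: fixed open grey plastic tray, 190 mm (own x) x 115 mm (own y) x 25 mm high outside, walls and floor 5 mm; origin: centre of its underside. A cover fits in it lengthwise along the tray's x.
- log_book: bystander: dark blue hardcover log book, 210 x 150 x 14 mm, lying on the worktop; origin: centre of its underside
- ring_nut: bystander: light metal ring nut, 68 mm across, 34 mm high; origin: centre of its underside
- brass_weight: bystander: brass weight with knob, 32 mm across, 42 mm high; origin: centre of its underside

How it is judged:
By the outcome, as a careful person would: the job done as asked, in the order asked, and still so for the second after the job is handed in, with the robot touching nothing.
It also fails if it takes over 58 s, if anything falls off the work surface, if the arm or the gripper's body presses on something with over 40 N, if the wrist force passes 120 N, or if a joint passes its speed limit or range.

## Robot

A 7-joint arm with a two-finger parallel gripper is mounted at the origin on a cart in front of the work surface, level with it; the furniture and walls round the work are solid. World frame = base frame: x ahead of the robot, y to its left, z up, the work surface at z = 0. Lengths are in m, angles in degrees, forces in N, time in s.
With the tool pointing down it reaches from about 0.375 to 0.925 m from the base axis. Payload 3.1 kg.
Tool frame: the origin (TCP) lies at the very end of the fingers, on their centre line; the grasp point (between the pads) lies 19 mm behind it; z points along the fingers, x is the direction in which the jaws open and shut, and the axes are right-handed (so a half turn about z gives the same grasp; the last joint's range is limited). The gripper opens to 85 mm and grips with 20 to 120 N. Pads are 22 mm wide; open, the fingers measure 114 mm over their backs; the gripper's body (76 mm by 85 mm) begins 54 mm behind the grasp point. The pads swing forward as they close: fully open they stand 13 mm farther back than shut.
Start: joints at [-78.713, 21.939, 2.515, 91.553, -1.026, 66.532, -2.859], TCP at [0.189, 0.622, 0.231] pointing down, gripper open.
Joint ranges: [-149.38, 149.38], [-23.57, 123.04], [-84.95, 90], [0, 143.3], [-89.99, 269.99], [3.08, 112.72], [-163.45, 163.45]. Speed limits (degrees/s): [159.86, 159.86, 180, 180, 180, 180, 180].

## Interface

Orientations are given as a 3x3 rotation matrix whose columns are the frame's x, y, z axes.
In Python, from station import observe, get_image, finish_job gives the robot as it stands.
- The arm moves only by the shell command python3 -m crank 'ROWS' [FORCE]. ROWS is JSON, a list of rows, each a list of 3 entries, a list of its own where there are three numbers: the shift along the tool's x, y, z in m, then the turn about the tool's z in degrees, then the closure, from 0 (fully open) to 1 (shut). A call has 1 to 20 rows; each row is the pose to reach, as a shift and turn from the pose measured when the call began, along the tool's axes at that moment; what a row does not reach only later rows make up. A row lasts 1/10 s, in which the tool goes at most 50 mm and 8.59 degrees, less where a joint would pass 70% of its speed; a pose out of reach is approached as far as the arm can. A call with a gripper value outside its range is refused whole. The fingers move at their own pace and stop on an object; FORCE is the grip in N (left out, the last holds). Time passes only in rows, so rows that repeat a pose let the fingers close. It gives the time, the measured TCP pose, the force and the opening at its end, in the units of the state.
- observe(): the state, without advancing time (a new reading comes with each control period).
- get_image(name): name is "side" or "top" or "wrist"; returns a dict with "img" (420x560x3 uint8, red, green, blue), "fx", "fy", "cx", "cy" (pixels), "dist_coeffs" ([k1, k2, p1, p2, k3] as OpenCV has them; the pictures are not rectified), "rvec" (rotation vector, rad) and "tvec" (3), from world to camera coordinates, as OpenCV has them. Camera axes: x right, y down, z forward; pixel columns grow to the right and rows downward; lengths in m; the calibration is good to about 2 mm. A picture is of the moment at which its call begins. There is no depth.
- finish_job(): hands the job in, once; it reports no verdict.
The state is a dict: "time": time; "q": joint angles; "qvel": joint speeds; "tau": joint torques, N m; "tool_pos": TCP position; "ee_rot": TCP orientation; "contact_force": force on the tool from outside, world axes, zero at the start; "torque": the same for the moment, N m; "gripper_width": finger opening in m.
Only numpy, scipy, OpenCV 4.12 (cv2) and the standard library are available. Lean on these libraries where they do the work, as an engineer would, in place of code of your own. Each camera call takes 0.05 s, during which the arm holds its last target.

## Working session

There is one attempt and no reset: what is moved stays moved. The work goes in short steps, Python scripts to look and compute and a shell command to move; the robot and the scene stay as the last step left them, time stands still between calls to the robot, and variables do not carry over. Pictures are saved under pics/ and viewed, and the job is handed in when it is done.

```bash
ls; mkdir -p pics
python3 - <<'E'
from station import observe,get_image
import cv2
s=observe(); print(s)
for n in("top","side"):
    d=get_image(n); cv2.imwrite(f"pics/{n}0.png",cv2.cvtColor(d["img"],cv2.COLOR_RGB2BGR)); print({k:v for k,v in d.items() if k!="img"})
E
```

```text
pics
{'time': 0.0, 'q': array([-78.71370626,  21.99451654,   2.50790222,  91.65035205,
        -1.02677274,  66.53188094,  -2.85966931]), 'qvel': array([ 0.01352072,  0.04489983, -0.00089221,  0.01273445,  0.00412069,
        0.01780666, -0.05707419]), 'tau': array([-3.58650723e-04, -4.33462036e+01,  1.02444928e+00, -2.49512655e+01,
        1.05522582e-02,  1.15173715e-02, -4.18797924e-06]), 'tool_pos': array([0.18853018, 0.62105436, 0.22984697]), 'ee_rot': array([[ 2.90417673e-01,  9.56899739e-01, -6.81981689e-04],
       [ 9.56896196e-01, -2.90418455e-01, -2.60587184e-03],
       [-2.69161815e-03,  1.04205550e-04, -9.99996372e-01]]), 'contact_force': array([-0.48106601,  0.13166701, -0.15114732]), 'torque': array([-0.00541456, -0.03532014,  0.00602571]), 'gripper_width': 0.08561060335814506}
{'fx': 435.59471308927857, 'fy': 435.59471308927857, 'cx': 281.03914408316865, 'cy': 206.64373813979142, 'dist_coeffs': array([-0.07211503,  0.        ,  0.        ,  0.        ,  0.        ]), 'rvec': array([ 2.18175752, -2.21605604,  0.06321738]), 'tvec': array([0.03019577, 0.60146636, 1.07203273])}
{'fx': 527.8775317518971, 'fy': 527.8775317518971, 'cx': 282.9938364764099, 'cy': 218.86283556367428, 'dist_coeffs': array([-0.08948408,  0.        ,  0.        ,  0.        ,  0.        ]), 'rvec': array([ 0.52972908, -2.34962271,  1.58374437]), 'tvec': array([0.55004303, 0.13112964, 1.40196422])}
```

View pics/top0.png

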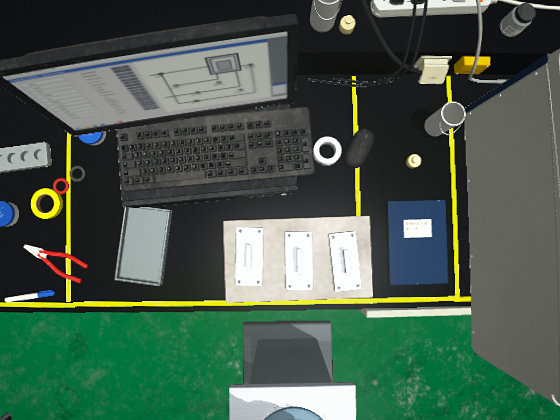

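View pics/side0.png

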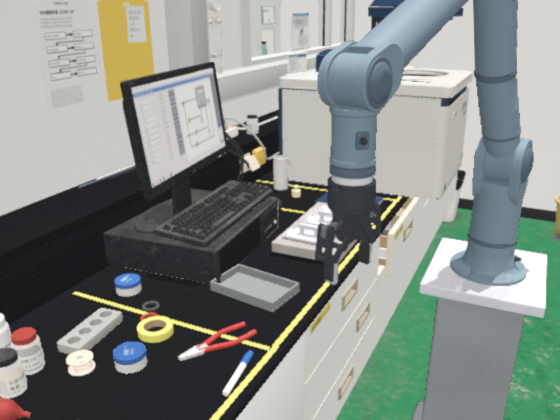

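The top view shows the plate at about (297,258), with covers at about (249,256), (299,261) and (344,262). The tray is at (144,245), the log book at (418,242), the ring nut at (327,151) and the weight at (414,160). The arm is clear of the top view.

```bash
cat > h.py <<'E'
import numpy as np,cv2
from station import observe,get_image
def K(d): return np.array([[d["fx"],0,d["cx"]],[0,d["fy"],d["cy"]],[0,0,1]])
def cast(d,px,z):
    p=cv2.undistortPoints(np.array(px,float).reshape(-1,1,2),K(d),d["dist_coeffs"]).reshape(-1,2)
    R=cv2.Rodrigues(d["rvec"])[0]; c=-R.T@d["tvec"]
    r=np.c_[p,np.ones(len(p))]@R
    return c+r*((z-c[2])/r[:,2])[:,None]
def proj(d,P): return cv2.projectPoints(np.array(P,float).reshape(-1,1,3),d["rvec"],d["tvec"],K(d),d["dist_coeffs"])[0].reshape(-1,2)
def save(d,n,crop=None,s=1):
    im=cv2.cvtColor(d["img"],cv2.COLOR_RGB2BGR)
    if crop: x0,y0,x1,y1=crop; im=im[y0:y1,x0:x1]
    cv2.imwrite(f"pics/{n}.png",cv2.resize(im,None,fx=s,fy=s,interpolation=cv2.INTER_CUBIC))
E
python3 - <<'E'
from h import *
d=get_image("top"); save(d,"top1",(100,190,380,310),2.8)
R=cv2.Rodrigues(d["rvec"])[0]; print("cam",-R.T@d["tvec"])
im=d["img"].astype(int); g=im.min(2)
print(im[235,235],im[260,230],im[235,241],im[250,240],im[245,145])
m=(g>215).astype(np.uint8); m[:205]=0;m[298:]=0;m[:,:225]=0;m[:,370:]=0
cs,_=cv2.findContours(m,cv2.RETR_EXTERNAL,cv2.CHAIN_APPROX_NONE)
for c in cs:
    if cv2.contourArea(c)<300: continue
    w=cast(d,c.reshape(-1,2),0.050)
    r=cv2.minAreaRect((w[:,:2]*1000).astype(np.float32)); print(cv2.contourArea(c),r)
h=cv2.cvtColor(d["img"],cv2.COLOR_RGB2GRAY)
m=(h>60).astype(np.uint8); m[:203]=0;m[290:]=0;m[:,:108]=0;m[:,180:]=0
cs,_=cv2.findContours(m,cv2.RETR_EXTERNAL,cv2.CHAIN_APPROX_NONE)
for c in cs:
    if cv2.contourArea(c)<300: continue
    for z in (0.025,):
        w=cast(d,c.reshape(-1,2),z); print("tray",cv2.minAreaRect((w[:,:2]*1000).astype(np.float32)))
E
```

```text
cam [0.54676257 0.0285518  1.10098284]
[201 192 177] [226 220 208] [253 254 254] [253 254 254] [164 176 175]
1770.0 ((457.5547790527344, -144.0707244873047), (159.70994567871094, 88.4870376586914), 5.288114547729492)
1548.0 ((482.4600830078125, 88.50386810302734), (89.29996490478516, 141.2677001953125), 87.72881317138672)
2387.0 ((501.8785400390625, -37.30303192138672), (122.72412109375, 222.70574951171875), 61.482452392578125)
tray ((517.0931396484375, 366.2535400390625), (126.3533935546875, 200.79891967773438), 82.49383544921875)
```

View pics/top1.png

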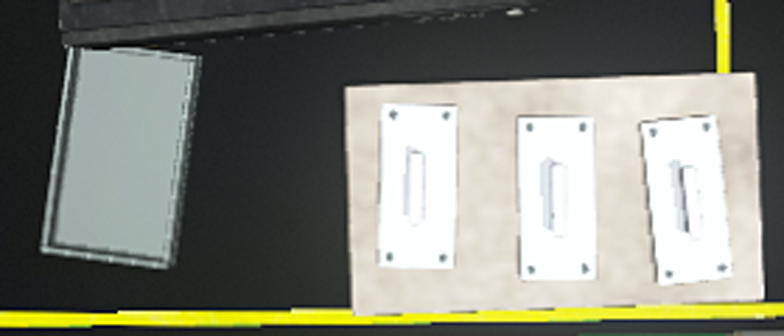

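The three covers show clearly against the warm-toned stone. The threshold was too loose, so I'll tighten it.

Run:
```python
from h import *
d=get_image("top")
im=d["img"].astype(int); 
m=((im.min(2)>235)&(im[...,0]-im[...,2]<6)).astype(np.uint8); m[:205]=0;m[294:]=0;m[:,:225]=0;m[:,370:]=0
m=cv2.morphologyEx(m,cv2.MORPH_OPEN,np.ones((3,3)))
cs,_=cv2.findContours(m,cv2.RETR_EXTERNAL,cv2.CHAIN_APPROX_NONE)
for c in cs:
    if cv2.contourArea(c)<300: continue
    r=cv2.minAreaRect(c); print("px",r)
    w=cast(d,cv2.boxPoints(r),0.050); ctr=w.mean(0); print(" ctr",ctr.round(4),"sides",np.linalg.norm(w[0]-w[1]),np.linalg.norm(w[1]-w[2]))
    e=w[1]-w[0] if np.linalg.norm(w[0]-w[1])>.1 else w[2]-w[1]
    if e[0]<0:e=-e
    print("  yaw",np.degrees(np.arctan2(e[1],e[0])))
h=cv2.cvtColor(d["img"],cv2.COLOR_RGB2HSV)
g=cv2.cvtColor(d["img"],cv2.COLOR_RGB2GRAY)
m=((g>60)).astype(np.uint8); m[:203]=0;m[290:]=0;m[:,:108]=0;m[:,180:]=0
m=cv2.morphologyEx(m,cv2.MORPH_OPEN,np.ones((3,3)))
cs,_=cv2.findContours(m,cv2.RETR_EXTERNAL,cv2.CHAIN_APPROX_NONE)
c=max(cs,key=cv2.contourArea); r=cv2.minAreaRect(c);b=cv2.boxPoints(r);print("tray px",r, b)
w=cast(d,b,0.025);print(w.round(4),w.mean(0),np.linalg.norm(w[0]-w[1]),np.linalg.norm(w[1]-w[2]))
# plate top corners from view
P=np.array([[345,87],[755,73],[764,297],[355,315]])/2.8+[100,190]
w=cast(d,P,.038);print("plate",w.round(4),w.mean(0),np.linalg.norm(w-np.roll(w,1,0),axis=1))
# tray rim by eye corners
P=np.array([[70,46],[201,55],[170,268],[41,250]])/2.8+[100,190]
w=cast(d,P,.025);print("tray eye",w.round(4),w.mean(0),np.linalg.norm(w-np.roll(w,1,0),axis=1))
# handle top by eye: left, mid, right (ends)
for q in ([[416,150],[416,225]],[[559,160],[560,236]],[[686,167],[695,240]]):
    print("handle",cast(d,np.array(q)/2.8+[100,190],.082).round(4))
s=observe();print(s["ee_rot"].round(3),s["tool_pos"])
```

```text
px ((344.95733642578125, 261.1158752441406), (57.866127014160156, 26.172273635864258), 83.6598129272461)
 ctr [ 0.4664 -0.1309  0.05  ] sides 0.06346919337540058 0.13920543190543724
  yaw 5.157251045552344
px ((299.0, 260.5), (57.0, 26.0), 90.0)
 ctr [ 0.4699 -0.0201  0.05  ] sides 0.06270479266768228 0.13677373961122935
  yaw -1.0366769909477167
px ((248.5, 256.5), (57.0, 27.0), 90.0)
 ctr [0.4814 0.1012 0.05  ] sides 0.06510179642862211 0.13670561701522524
  yaw -0.8172922355996177
tray px ((142.65721130371094, 244.82098388671875), (48.4379997253418, 77.44793701171875), 7.594643592834473) [[113.53276 280.0044 ]
 [123.76857 203.23584]
 [171.78166 209.63757]
 [161.54585 286.40613]]
[[0.4257 0.4389 0.025 ]
 [0.6159 0.4127 0.025 ]
 [0.5981 0.2919 0.025 ]
 [0.409  0.3186 0.025 ]] [0.51219626 0.36552708 0.025     ] 0.19197022364541869 0.12209866219536139
plate [[ 0.5676  0.1626  0.038 ]
 [ 0.5742 -0.1958  0.038 ]
 [ 0.3791 -0.1993  0.038 ]
 [ 0.3699  0.1562  0.038 ]] [ 0.47271962 -0.01906666  0.038     ] [0.19779039 0.35854974 0.1951588  0.35565279]
tray eye [[0.6079 0.4096 0.025 ]
 [0.5981 0.2919 0.025 ]
 [0.4107 0.3207 0.025 ]
 [0.4275 0.436  0.025 ]] [0.51105751 0.36454795 0.025     ] [0.18233866 0.11806688 0.18956704 0.11660657]
handle [[0.5134 0.0984 0.082 ]
 [0.4511 0.0992 0.082 ]]
handle [[ 0.5032 -0.0206  0.082 ]
 [ 0.4401 -0.0204  0.082 ]]
handle [[ 0.4955 -0.1267  0.082 ]
 [ 0.4346 -0.1329  0.082 ]]
[[ 0.291  0.957 -0.   ]
 [ 0.957 -0.291 -0.002]
 [-0.002  0.    -1.   ]] [0.18868489 0.62138679 0.2303703 ]
```

Sizes and heights agree with what was given. Left cover is at (0.482, 0.100), middle (0.471, -0.020), right (0.466, -0.131, yaw about 5°), and the tray is at (0.511, 0.365). I'll press on the near ends with the fingers shut, starting above the left one.

```bash
python3 -m crank '[[[-0.02,0.018,0],-1,1],[[-0.055,0.048,0],-3,1],[[-0.09,0.079,0],-5,1],[[-0.125,0.11,0],-7,1],[[-0.16,0.14,0],-9,1],[[-0.195,0.171,0.01],-11,1],[[-0.23,0.202,0.02],-13,1],[[-0.265,0.233,0.04],-15,1],[[-0.3,0.263,0.06],-16,1],[[-0.335,0.294,0.08],-16,1],[[-0.37,0.325,0.09],-16,1],[[-0.4,0.351,0.1],-16,1],[[-0.42,0.369,0.1],-16,1],[[-0.429,0.377,0.1],-16,1],[[-0.429,0.377,0.1],-16,1]]' 30
python3 - <<'E'
from h import *
s=observe();print(s)
d=get_image("top");save(d,"top2",(220,190,390,320),4)
E
```

```text
time: 1.7
tool_pos: [0.4254, 0.0989, 0.1311]
ee_rot: [[0.02, 1.0, -0.0], [1.0, -0.02, -0.002], [-0.002, -0.0, -1.0]]
contact_force: [-0.1, 0.1, -0.3]
gripper_width: 0.0001
{'time': 1.7, 'q': array([-41.98318964,   6.09921541,  24.65621526, 125.93804189,
        -3.22773438,  48.60833366,  73.51581512]), 'qvel': array([-1.77723558, -0.43014536, -2.77491931,  0.12556695, -0.93738944,
        0.28088802, -1.41906339]), 'tau': array([ 5.80554195e-01, -2.27154064e+01,  1.59794133e+00, -2.03360188e+01,
        8.95064115e-02, -6.96143208e-03,  1.19989486e-01]), 'tool_pos': array([0.4254175 , 0.09893739, 0.13112907]), 'ee_rot': array([[ 2.04477187e-02,  9.99790909e-01, -1.73182596e-04],
       [ 9.99788404e-01, -2.04480558e-02, -2.24154880e-03],
       [-2.24462135e-03, -1.27311392e-04, -9.99997473e-01]]), 'contact_force': array([-0.09395105,  0.08464155, -0.33250041]), 'torque': array([ 0.04494707,  0.02612251, -0.02736643]), 'gripper_width': 0.0001232703636967292}
```

View pics/top2.png

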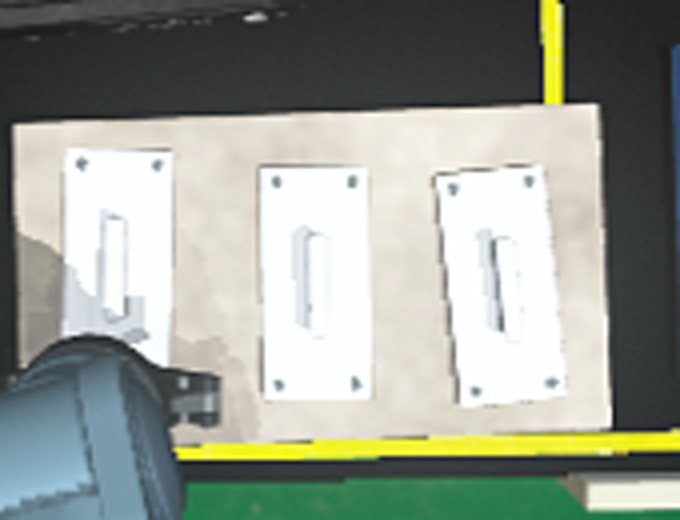

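The arm hides the left cover's near end. I'll check the tip's projection and the wrist view.

Run:
```python
from h import *
d=get_image("top");s=observe()
print(proj(d,[s["tool_pos"],s["tool_pos"]+[0,0,.073],s["tool_pos"]+[0,-.0425,.1]]))
w=get_image("wrist");save(w,"w2");print(proj(w,[[.424,.101,.05]]),proj(w,[s["tool_pos"]]))
v=get_image("side");save(v,"s2",(260,150,460,300),3.5)
```

```text
[[246.14648764 284.50609253]
 [243.5239922  289.05078967]
 [263.84275827 290.60594618]]
[[273.45039342 215.60140321]] [[273.48275432 268.36730512]]
```

View pics/w2.png

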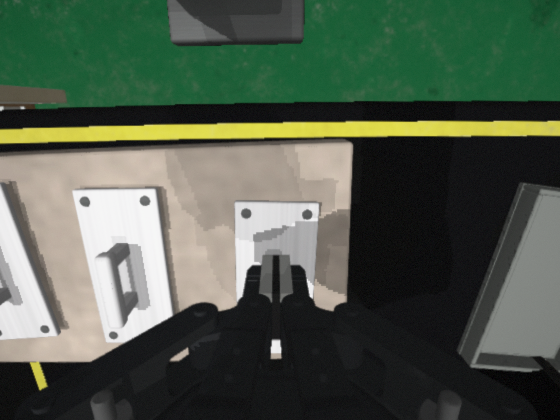

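View pics/s2.png

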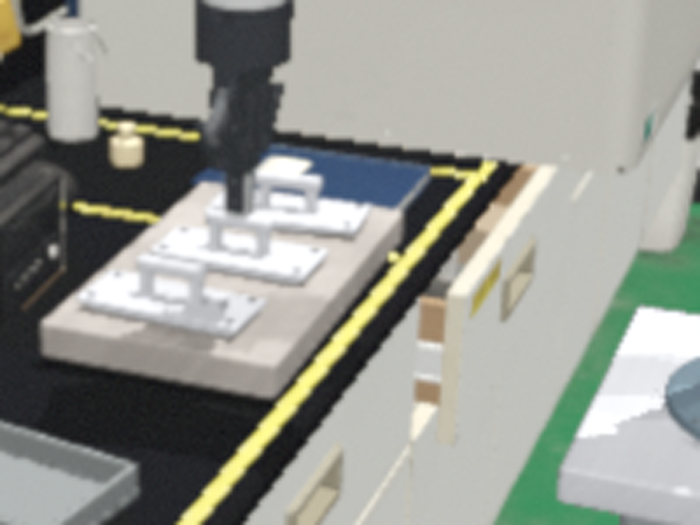

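```bash
python3 - <<'E'
from h import *
w=get_image("wrist");print(cast(w,[[235,203],[320,203],[246,213],[307,214]],.05).round(4))
# middle cover corners
print(cast(w,[[75,189],[159,187],[174,335]],.05).round(4))
E
python3 -m crank '[[[0.001,-0.001,0.015],0,1],[[0.001,-0.001,0.04],0,1],[[0.001,-0.001,0.06],0,1],[[0.001,-0.001,0.069],0,1],[[0.001,-0.001,0.071],0,1],[[0.001,-0.001,0.071],0,1]]'
```

```text
[[0.4135 0.0733 0.05  ]
 [0.4142 0.1367 0.05  ]
 [0.4214 0.0812 0.05  ]
 [0.4228 0.1272 0.05  ]]
[[ 0.4011 -0.046   0.05  ]
 [ 0.4005  0.0178  0.05  ]
 [ 0.5329  0.0135  0.05  ]]
time: 2.55
tool_pos: [0.4235, 0.104, 0.0604]
ee_rot: [[0.012, 1.0, -0.0], [1.0, -0.012, -0.001], [-0.001, -0.0, -1.0]]
contact_force: [-0.7, 0.5, -0.1]
gripper_width: -0.0002
```

```bash
python3 -m crank '[[[0,0.001,0.004],0,1],[[0,0.001,0.007],0,1],[[0,0.001,0.007],0,1]]'; for i in 1 ; do python3 -m crank '[[[0,0,0.001],0,1],[[0,0,0.001],0,1]]'; done
```

```text
time: 2.85
tool_pos: [0.4246, 0.104, 0.0535]
ee_rot: [[0.012, 1.0, -0.0], [1.0, -0.012, -0.001], [-0.001, -0.0, -1.0]]
contact_force: [-0.8, -0.1, -0.1]
gripper_width: -0.0001
time: 3.05
tool_pos: [0.4247, 0.104, 0.0525]
ee_rot: [[0.012, 1.0, -0.0], [1.0, -0.012, -0.001], [-0.001, 0.0, -1.0]]
contact_force: [0.1, 0.1, 0.4]
gripper_width: 0.0001
```

```bash
python3 -m crank '[[[0,0,0.0007],0,1],[[0,0,0.0007],0,1]]'
```

```text
time: 3.25
tool_pos: [0.4247, 0.104, 0.0518]
ee_rot: [[0.012, 1.0, 0.0], [1.0, -0.012, -0.001], [-0.001, 0.0, -1.0]]
contact_force: [-0.3, 0.7, 1.1]
gripper_width: 0.0001
```

```bash
python3 -m crank '[[[0,0,0.0007],0,1],[[0,0,0.0007],0,1]]'
```

```text
time: 3.45
tool_pos: [0.4246, 0.104, 0.0511]
ee_rot: [[0.012, 1.0, -0.0], [1.0, -0.012, -0.001], [-0.001, -0.0, -1.0]]
contact_force: [0.6, 0.6, 0.6]
gripper_width: -0.0
```

```bash
python3 -m crank '[[[0,0,0.0006],0,1],[[0,0,0.0006],0,1]]'
```

```text
time: 3.65
tool_pos: [0.4245, 0.1039, 0.0504]
ee_rot: [[0.012, 1.0, -0.0], [1.0, -0.012, -0.001], [-0.001, -0.0, -1.0]]
contact_force: [-0.3, -0.1, -0.0]
gripper_width: 0.0
```

```bash
python3 -m crank '[[[0,0,0.0006],0,1],[[0,0,0.0006],0,1]]'
```

```text
time: 3.85
tool_pos: [0.4246, 0.104, 0.0501]
ee_rot: [[0.012, 1.0, -0.001], [1.0, -0.012, -0.001], [-0.001, -0.001, -1.0]]
contact_force: [-0.4, -0.8, 4.6]
gripper_width: 0.0001
```

```bash
python3 -m crank '[[[0,0,0.0004],0,1],[[0,0,0.0004],0,1]]'
```

```text
time: 4.05
tool_pos: [0.4246, 0.104, 0.0501]
ee_rot: [[0.013, 1.0, -0.001], [1.0, -0.013, -0.001], [-0.001, -0.001, -1.0]]
contact_force: [-1.5, -1.1, 5.2]
gripper_width: 0.0002
```

The left cover resists stiffly: 5 N with no motion at z = 0.050, so it is good. I'll let go and move to the middle one.

```bash
python3 -m crank '[[[0,0,-0.01],0,1],[[0,0,-0.03],0,1],[[-0.01,0,-0.045],0,1],[[-0.04,-0.004,-0.045],0,1],[[-0.075,-0.008,-0.045],0,1],[[-0.105,-0.01,-0.045],0,1],[[-0.12,-0.0106,-0.04],0,1],[[-0.122,-0.0106,-0.02],0,1],[[-0.122,-0.0106,-0.01],0,1],[[-0.122,-0.0106,-0.01],0,1],[[-0.122,-0.0106,-0.01],0,1]]'
python3 - <<'E'
from h import *
w=get_image("wrist");save(w,"w3")
d=get_image("side");save(d,"s3",(260,150,460,300),3.5)
E
```

```text
time: 5.15
tool_pos: [0.4125, -0.0174, 0.0603]
ee_rot: [[0.011, 1.0, -0.001], [1.0, -0.011, -0.001], [-0.001, -0.001, -1.0]]
contact_force: [0.9, -0.6, 0.6]
gripper_width: 0.0001
```

View pics/w3.png

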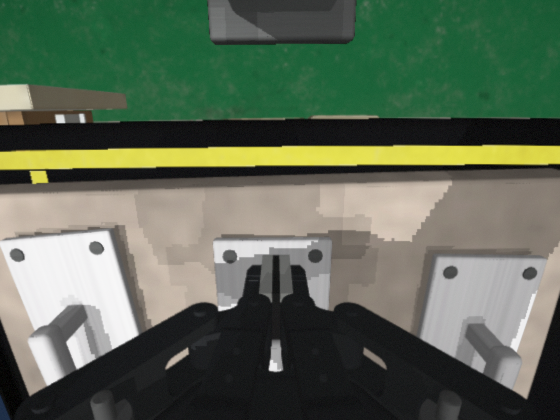

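View pics/s3.png

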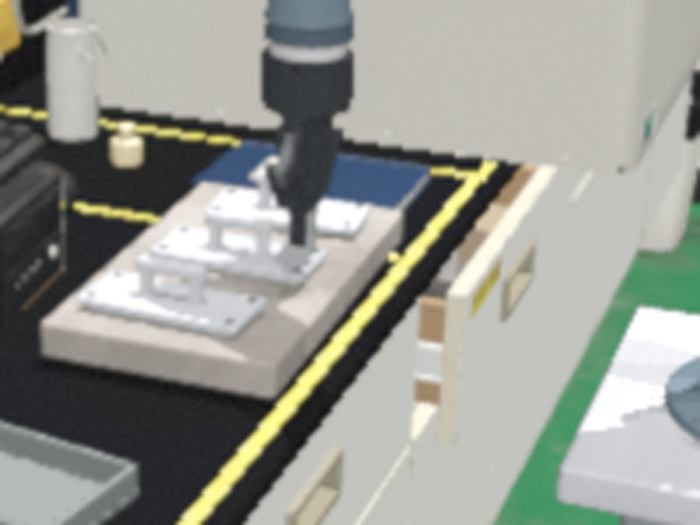

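The closed tip is centred over the middle cover's near end, between the screws.

```bash
python3 -m crank '[[[0,0,0.004],0,1],[[0,0,0.008],0,1],[[0,0,0.0085],0,1],[[0,0,0.0085],0,1]]'
```

```text
time: 5.65
tool_pos: [0.4129, -0.0173, 0.052]
ee_rot: [[0.011, 1.0, -0.001], [1.0, -0.011, -0.0], [-0.0, -0.001, -1.0]]
contact_force: [0.3, -0.6, -1.1]
gripper_width: 0.0003
```

```bash
python3 -m crank '[[[0,0,0.0008],0,1],[[0,0,0.0008],0,1]]'
```

```text
time: 5.85
tool_pos: [0.4128, -0.0174, 0.0512]
ee_rot: [[0.011, 1.0, -0.001], [1.0, -0.011, -0.0], [-0.0, -0.001, -1.0]]
contact_force: [-0.7, 0.2, -0.2]
gripper_width: -0.0001
```

```bash
python3 -m crank '[[[0,0,0.0007],0,1],[[0,0,0.0007],0,1]]'
```

```text
time: 6.05
tool_pos: [0.4127, -0.0174, 0.0504]
ee_rot: [[0.011, 1.0, -0.001], [1.0, -0.011, -0.0], [-0.001, -0.001, -1.0]]
contact_force: [0.8, -0.8, -0.2]
gripper_width: 0.0001
```

```bash
python3 -m crank '[[[0,0,0.0006],0,1],[[0,0,0.0006],0,1]]'
```

```text
time: 6.25
tool_pos: [0.4129, -0.0174, 0.0501]
ee_rot: [[0.011, 1.0, -0.001], [1.0, -0.011, -0.0], [-0.0, -0.001, -1.0]]
contact_force: [-1.2, 0.1, 3.5]
gripper_width: 0.0002
```

```bash
python3 -m crank '[[[0,0,0.0004],0,1],[[0,0,0.0004],0,1]]'
```

```text
time: 6.45
tool_pos: [0.4129, -0.0174, 0.0501]
ee_rot: [[0.012, 1.0, -0.001], [1.0, -0.012, 0.0], [0.0, -0.001, -1.0]]
contact_force: [-1.8, -0.0, 5.4]
gripper_width: -0.0003
```

Middle is stiff too (5.4 N, no motion), so it is good. Next is the right cover.

```bash
python3 -m crank '[[[0,0,-0.01],0,1],[[0,0,-0.03],0,1],[[-0.01,0,-0.045],-1,1],[[-0.04,-0.001,-0.045],-3,1],[[-0.075,-0.002,-0.045],-5,1],[[-0.105,-0.003,-0.045],-6,1],[[-0.116,-0.003,-0.04],-6,1],[[-0.118,-0.003,-0.02],-6,1],[[-0.118,-0.003,-0.01],-6,1],[[-0.118,-0.003,-0.01],-6,1],[[-0.118,-0.003,-0.01],-6,1]]'
python3 - <<'E'
from h import *
w=get_image("wrist");save(w,"w4")
E
```

```text
time: 7.55
tool_pos: [0.4084, -0.1349, 0.0602]
ee_rot: [[-0.094, 0.996, -0.002], [0.996, 0.094, 0.0], [0.0, -0.002, -1.0]]
contact_force: [-0.4, -0.6, 0.8]
gripper_width: 0.0003
```

View pics/w4.png

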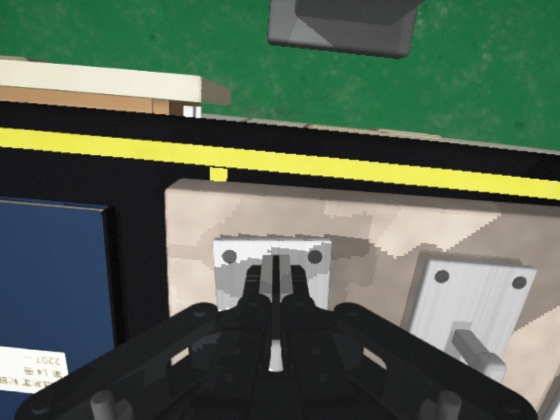

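The tip is centred and square over the right cover's near end. I'll press, and expect it to rock.

```bash
python3 -m crank '[[[0,0,0.004],0,1],[[0,0,0.008],0,1],[[0,0,0.0085],0,1],[[0,0,0.0085],0,1]]'
```

```text
time: 8.0
tool_pos: [0.4087, -0.1348, 0.0518]
ee_rot: [[-0.094, 0.996, -0.001], [0.996, 0.094, 0.0], [0.0, -0.001, -1.0]]
contact_force: [-0.7, -0.2, 0.3]
gripper_width: 0.0002
```

```bash
python3 -m crank '[[[0,0,0.0009],0,1],[[0,0,0.0009],0,1]]'
```

```text
time: 8.2
tool_pos: [0.4087, -0.1348, 0.0509]
ee_rot: [[-0.094, 0.996, -0.001], [0.996, 0.094, 0.0], [0.0, -0.001, -1.0]]
contact_force: [0.3, -0.4, -0.4]
gripper_width: -0.0002
```

```bash
python3 -m crank '[[[0,0,0.0006],0,1],[[0,0,0.0006],0,1]]'
```

```text
time: 8.4
tool_pos: [0.4087, -0.1348, 0.0502]
ee_rot: [[-0.094, 0.996, -0.001], [0.996, 0.094, 0.0], [0.0, -0.001, -1.0]]
contact_force: [-0.5, 0.6, -0.2]
gripper_width: 0.0002
```

```bash
python3 -m crank '[[[0,0,0.0006],0,1],[[0,0,0.0006],0,1]]'
```

```text
time: 8.6
tool_pos: [0.4086, -0.1349, 0.0497]
ee_rot: [[-0.094, 0.996, -0.002], [0.996, 0.094, 0.0], [0.001, -0.002, -1.0]]
contact_force: [-0.7, 0.5, 1.5]
gripper_width: 0.0003
```

```bash
python3 -m crank '[[[0,0,0.0005],0,1],[[0,0,0.0005],0,1]]'
```

```text
time: 8.8
tool_pos: [0.4085, -0.1349, 0.0492]
ee_rot: [[-0.094, 0.996, -0.002], [0.996, 0.094, 0.001], [0.001, -0.002, -1.0]]
contact_force: [0.3, 0.6, 1.8]
gripper_width: 0.0002
```

It moves freely at about 1.8 N, so this is the bowed one. I'll keep going down until it bottoms out.

```bash
python3 -m crank '[[[0,0,0.0007],0,1],[[0,0,0.0012],0,1],[[0,0,0.0012],0,1]]'
```

```text
time: 9.1
tool_pos: [0.4082, -0.1349, 0.0479]
ee_rot: [[-0.094, 0.996, -0.003], [0.996, 0.094, 0.001], [0.001, -0.002, -1.0]]
contact_force: [-1.5, 0.2, 2.6]
gripper_width: 0.0
```

```bash
python3 -m crank '[[[0,0,0.0006],0,1],[[0,0,0.0008],0,1],[[0,0,0.0008],0,1]]'
```

```text
time: 9.4
tool_pos: [0.4079, -0.1349, 0.047]
ee_rot: [[-0.094, 0.996, -0.003], [0.996, 0.094, 0.001], [0.001, -0.003, -1.0]]
contact_force: [-1.7, 0.1, 2.8]
gripper_width: -0.0003
```

```bash
python3 -m crank '[[[0,0,0.0005],0,1],[[0,0,0.0005],0,1]]'
```

```text
time: 9.6
tool_pos: [0.4078, -0.135, 0.0465]
ee_rot: [[-0.094, 0.996, -0.003], [0.996, 0.094, 0.001], [0.001, -0.003, -1.0]]
contact_force: [-0.4, -0.3, 3.1]
gripper_width: 0.0001
```

```bash
python3 -m crank '[[[0,0,0.0005],0,1],[[0,0,0.0005],0,1]]'
```

```text
time: 9.8
tool_pos: [0.4077, -0.135, 0.0462]
ee_rot: [[-0.093, 0.996, -0.004], [0.996, 0.093, 0.001], [0.001, -0.004, -1.0]]
contact_force: [-2.9, -1.0, 6.3]
gripper_width: -0.0003
```

```bash
python3 -m crank '[[[0,0,0.0004],0,1],[[0,0,0.0004],0,1]]'
```

```text
time: 10.0
tool_pos: [0.4078, -0.135, 0.0462]
ee_rot: [[-0.093, 0.996, -0.004], [0.996, 0.093, 0.002], [0.002, -0.004, -1.0]]
contact_force: [-3.0, 0.5, 8.2]
gripper_width: 0.0003
```

Run:
```python
from h import *
d=get_image("side");save(d,"s5",(260,150,460,300),3.5)
```

```text
(no output)
```

View pics/s5.png

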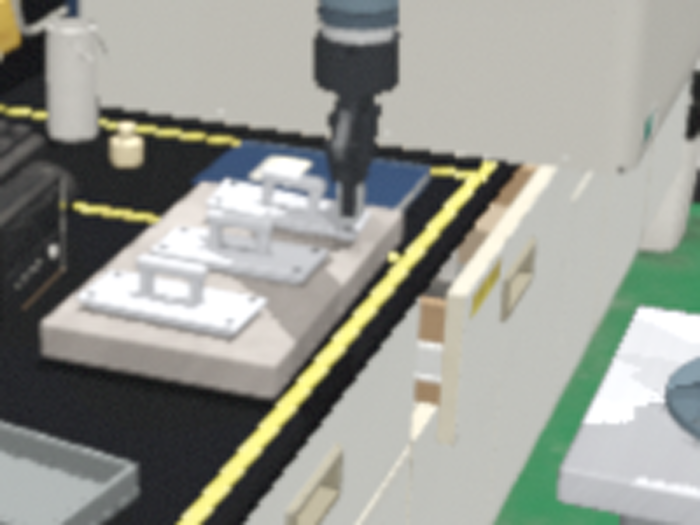

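The right cover rocked down about 3.8 mm at roughly 2–3 N, then stopped dead (8 N). I'll release it slowly, rise, open and move over the handle.

```bash
python3 -m crank '[[[0,0,-0.0015],0,1],[[0,0,-0.003],0,1],[[0,0,-0.0045],0,1],[[0,0,-0.006],0,1],[[0,0,-0.01],0,1],[[0,0,-0.03],0,1],[[0,0,-0.065],0,1],[[0,0.01,-0.075],0,0],[[0,0.035,-0.075],0,0],[[-0.001,0.055,-0.075],0,0],[[-0.001,0.058,-0.075],0,0],[[-0.001,0.058,-0.075],0,0],[[-0.001,0.058,-0.075],0,0],[[-0.001,0.058,-0.075],0,0]]'
python3 - <<'E'
from h import *
w=get_image("wrist");save(w,"w6");s=observe();print(s["tool_pos"],s["gripper_width"])
for z in(.082,): print(proj(w,[[.4664,-.1309,z]]))
d=get_image("side");save(d,"s6",(260,150,460,300),3.5)
E
```

```text
time: 11.45
tool_pos: [0.4643, -0.1309, 0.1204]
ee_rot: [[-0.092, 0.996, -0.006], [0.996, 0.092, 0.002], [0.003, -0.005, -1.0]]
contact_force: [-0.7, -0.8, -0.3]
gripper_width: 0.0854
[ 0.46454896 -0.13083516  0.12055152] 0.08564043606570765
[[273.5743826  241.78526496]]
```

View pics/w6.png

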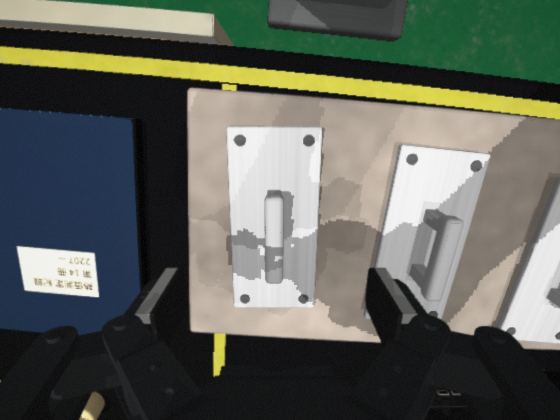

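View pics/s6.png

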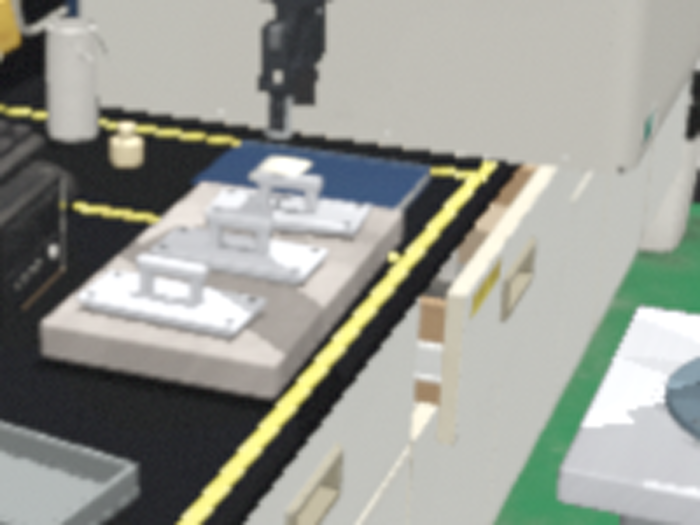

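The cover rocked back level. The handle is at (274,236) in the wrist view, centred and aligned with the jaws. I'll descend and grip.

```bash
python3 -m crank '[[[0,-0.001,0.015],0,0.3],[[0,-0.001,0.035],0,0.4],[[0,-0.001,0.052],0,0.4],[[0,-0.001,0.06],0,0.4],[[0,-0.001,0.062],0,0.4],[[0,-0.001,0.062],0,0.4]]' 40
python3 - <<'E'
from h import *
w=get_image("wrist");save(w,"w7")
E
```

```text
time: 12.15
tool_pos: [0.4635, -0.1309, 0.0589]
ee_rot: [[-0.092, 0.996, -0.005], [0.996, 0.092, 0.002], [0.002, -0.004, -1.0]]
contact_force: [0.2, -0.2, -0.3]
gripper_width: 0.0509
```

View pics/w7.png

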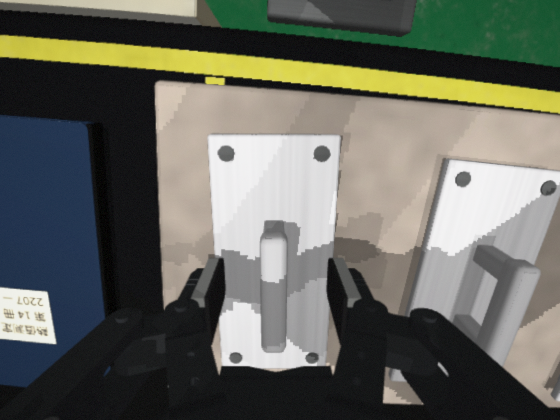

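The fingers straddle the handle evenly, with the bar at column 274 and the jaws at 222 and 330. Closing.

```bash
python3 -m crank '[[[0,0,0.001],0,0.6],[[0,0,0.001],0,0.8],[[0,0,0.001],0,0.9],[[0,0,0.001],0,1],[[0,0,0.001],0,1],[[0,0,0.001],0,1],[[0,0,0.001],0,1]]' 40
python3 - <<'E'
from h import *
w=get_image("wrist");save(w,"w8")
E
```

```text
time: 12.9
tool_pos: [0.4647, -0.1316, 0.0587]
ee_rot: [[-0.092, 0.996, -0.002], [0.996, 0.092, 0.001], [0.001, -0.002, -1.0]]
contact_force: [0.1, -3.2, 3.3]
gripper_width: 0.0112
```

View pics/w8.png

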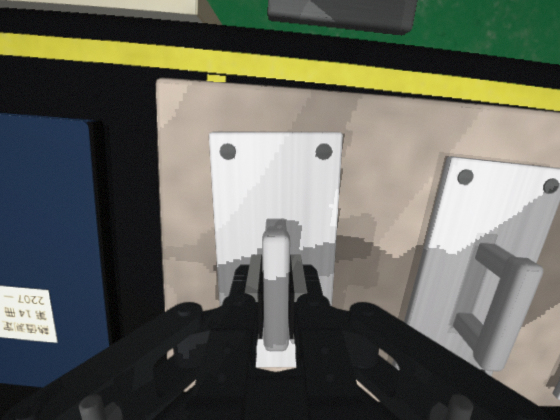

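It's gripped (11 mm opening). I'll lift straight up and check the hold.

```bash
python3 -m crank '[[[0,0,-0.004],0,1],[[0,0,-0.012],0,1],[[0,0,-0.03],0,1],[[0,0,-0.055],0,1],[[0,0,-0.085],0,1],[[0,0,-0.11],0,1],[[0,0,-0.12],0,1],[[0,0,-0.12],0,1]]' 40
python3 - <<'E'
from h import *
w=get_image("wrist");save(w,"w9")
d=get_image("side");save(d,"s9",(200,100,460,300),3)
E
```

```text
time: 13.75
tool_pos: [0.4653, -0.1313, 0.1795]
ee_rot: [[-0.093, 0.996, -0.0], [0.996, 0.093, 0.002], [0.002, -0.0, -1.0]]
contact_force: [-0.2, 0.5, -5.3]
gripper_width: 0.0111
```

View pics/s9.png

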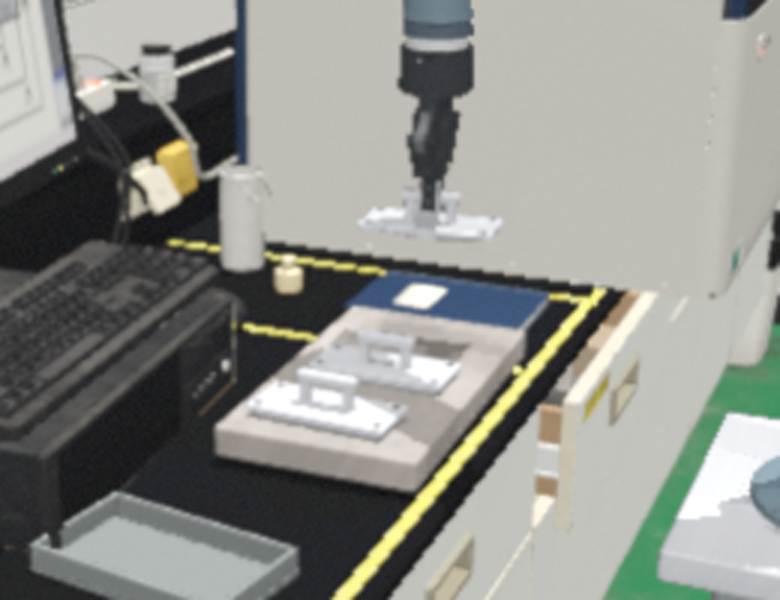

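View pics/w9.png

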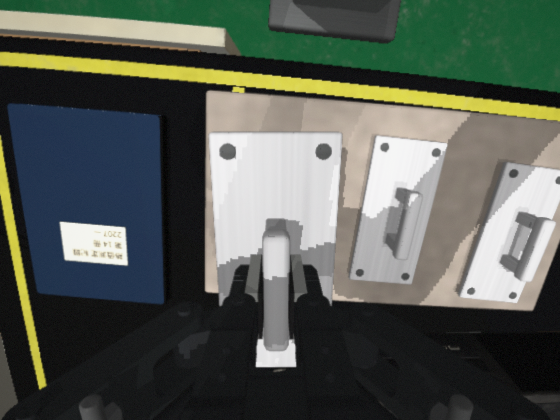

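Lifted, hanging level (about 5 N), with the good covers still in place. I'll carry it over to the tray.

```bash
python3 -m crank '[[[0.01,0.002,0],0.3,1],[[0.03,0.005,0],1,1],[[0.06,0.011,0],2,1],[[0.095,0.017,0],3,1],[[0.135,0.024,0],4,1],[[0.175,0.032,0],5,1],[[0.215,0.039,0],6,1],[[0.255,0.046,0],7.5,1],[[0.295,0.053,0],8.5,1],[[0.335,0.06,0],9.5,1],[[0.375,0.068,0],10.5,1],[[0.41,0.074,0],11.5,1],[[0.44,0.08,0],12.5,1],[[0.465,0.084,0],13,1],[[0.48,0.087,0],13.5,1],[[0.488,0.0882,0],13.5,1],[[0.491,0.0887,0],13.5,1],[[0.491,0.0887,0],13.5,1],[[0.491,0.0887,0],13.5,1]]' 40
python3 - <<'E'
from h import *
w=get_image("wrist");save(w,"w10")
d=get_image("side");save(d,"s10",(160,100,420,300),3)
t=get_image("top");save(t,"t10",(90,180,290,310),4)
E
```

```text
time: 15.75
tool_pos: [0.5069, 0.3638, 0.178]
ee_rot: [[0.145, 0.989, -0.005], [0.989, -0.145, 0.001], [-0.0, -0.006, -1.0]]
contact_force: [0.7, 0.1, -5.2]
gripper_width: 0.0115
```

View pics/w10.png

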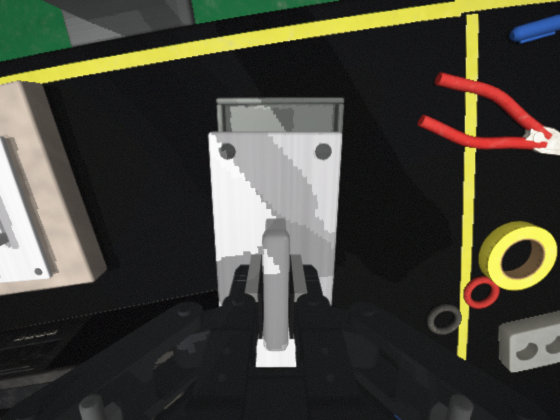

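View pics/s10.png

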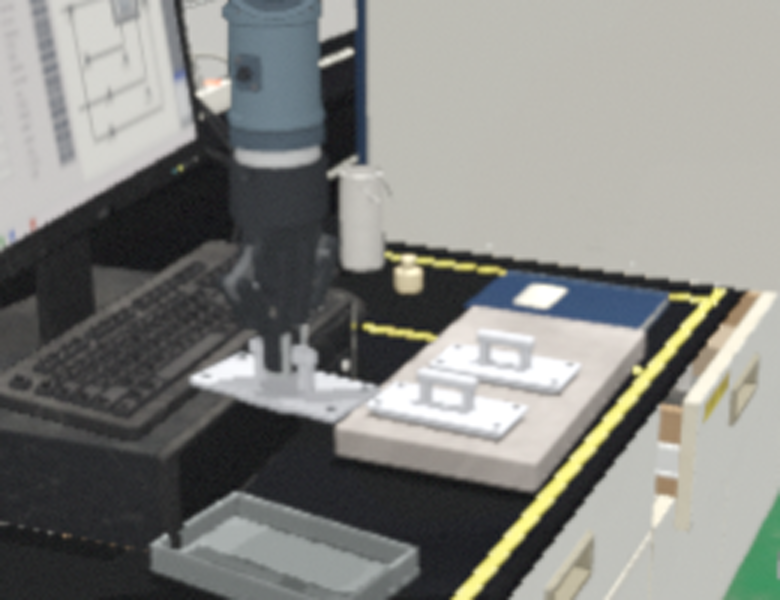

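View pics/t10.png

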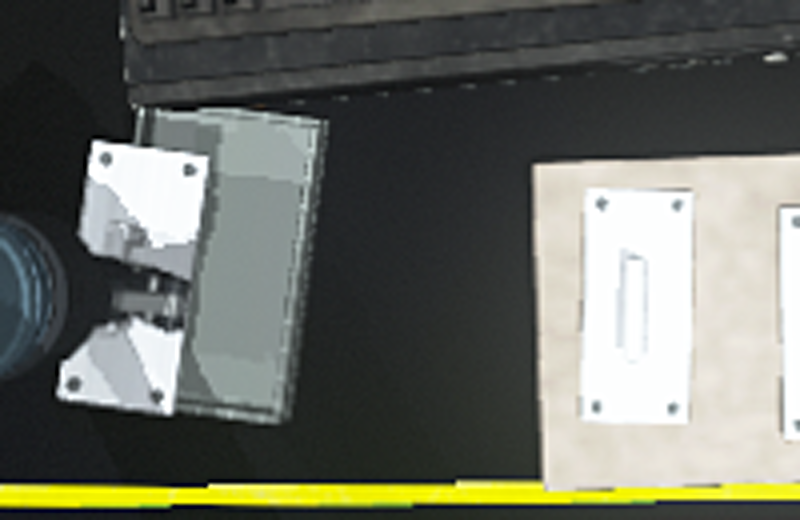

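The wrist view shows the cover square over the tray, with the tray's near rim at (217–344, 99). I'll check this numerically.

Run:
```python
from h import *
w=get_image("wrist");t=get_image("top");s=observe();print(s["tool_pos"],s["ee_rot"].round(4).tolist())
a=cast(w,[[217,99],[344,99]],.025);print("tray near rim",a.round(4),np.linalg.norm(a[0]-a[1]))
print("cover near edge wrist",cast(w,[[209,133],[342,133]],.169).round(4))
c=np.array([[93,140],[212,156],[173,416],[57,398]])/4+[90,180]
b=cast(t,c,.169);print("cover top",b.round(4),b.mean(0),np.linalg.norm(b-np.roll(b,1,0),axis=1))
```

```text
[0.506714   0.365208   0.17838828] [[0.1438, 0.9896, -0.0051], [0.9896, -0.1438, 0.0021], [0.0013, -0.0053, -1.0]]
tray near rim [[0.4135 0.3264 0.025 ]
 [0.4298 0.4392 0.025 ]] 0.11393687620395365
cover near edge wrist [[0.4364 0.344  0.169 ]
 [0.4454 0.4066 0.169 ]]
cover top [[0.5816 0.3844 0.169 ]
 [0.572  0.3192 0.169 ]
 [0.4331 0.341  0.169 ]
 [0.4432 0.4043 0.169 ]] [0.50746532 0.36221674 0.169     ] [0.13987032 0.06585046 0.14064493 0.06411756]
```

```bash
python3 -m crank '[[[0.001,0.001,0.01],0,1],[[0.002,0.003,0.03],0,1],[[0.002,0.003,0.055],0,1],[[0.002,0.003,0.08],0,1],[[0.002,0.003,0.1],0,1],[[0.002,0.003,0.115],0,1],[[0.002,0.003,0.125],0,1],[[0.002,0.003,0.132],0,1],[[0.002,0.003,0.136],0,1],[[0.002,0.003,0.136],0,1]]' 40
python3 - <<'E'
from h import *
w=get_image("wrist");save(w,"w11")
d=get_image("side");save(d,"s11",(160,150,420,320),3)
E
```

```text
time: 17.0
tool_pos: [0.5094, 0.3672, 0.0424]
ee_rot: [[0.144, 0.99, -0.005], [0.99, -0.144, 0.002], [0.002, -0.005, -1.0]]
contact_force: [0.3, -0.0, -5.0]
gripper_width: 0.0112
```

View pics/w11.png

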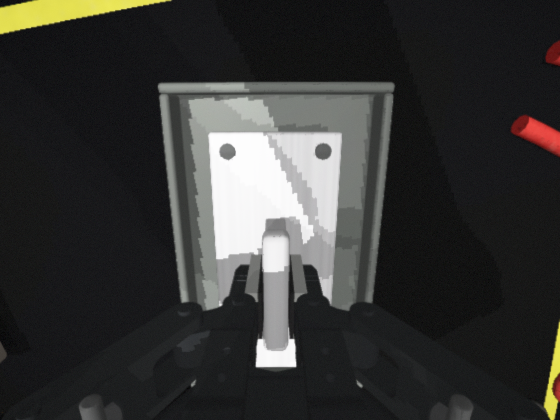

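View pics/s11.png

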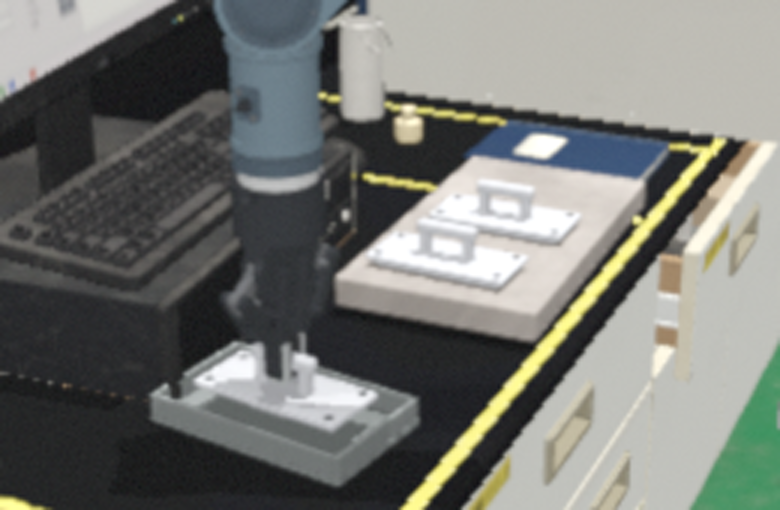

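The cover is centred inside the tray walls. Lowering gently.

```bash
python3 -m crank '[[[0,0,0.004],0,1],[[0,0,0.008],0,1],[[0,0,0.011],0,1],[[0,0,0.013],0,1],[[0,0,0.0135],0,1],[[0,0,0.0135],0,1]]'
```

```text
time: 17.7
tool_pos: [0.5098, 0.3675, 0.0295]
ee_rot: [[0.144, 0.99, -0.004], [0.99, -0.144, 0.003], [0.002, -0.004, -1.0]]
contact_force: [0.3, 0.5, -5.0]
gripper_width: 0.011
```

```bash
python3 -m crank '[[[0,0,0.0007],0,1],[[0,0,0.0014],0,1],[[0,0,0.0014],0,1]]'
```

```text
time: 18.0
tool_pos: [0.5098, 0.3674, 0.028]
ee_rot: [[0.144, 0.99, -0.004], [0.99, -0.144, 0.003], [0.002, -0.005, -1.0]]
contact_force: [0.3, -0.1, -5.3]
gripper_width: 0.0112
```

```bash
python3 -m crank '[[[0,0,0.0005],0,1],[[0,0,0.001],0,1],[[0,0,0.001],0,1]]'
```

```text
time: 18.3
tool_pos: [0.5097, 0.3674, 0.0269]
ee_rot: [[0.144, 0.99, -0.004], [0.99, -0.144, 0.003], [0.002, -0.005, -1.0]]
contact_force: [-0.4, -0.0, -5.9]
gripper_width: 0.0112
```

```bash
python3 -m crank '[[[0,0,0.0004],0,1],[[0,0,0.0008],0,1],[[0,0,0.0008],0,1]]'
```

```text
time: 18.6
tool_pos: [0.5096, 0.3673, 0.0261]
ee_rot: [[0.144, 0.99, -0.004], [0.99, -0.144, 0.003], [0.002, -0.005, -1.0]]
contact_force: [-0.1, -0.5, -4.0]
gripper_width: 0.0111
```

```bash
python3 -m crank '[[[0,0,0.0006],0,1],[[0,0,0.0006],0,1]]'
```

```text
time: 18.8
tool_pos: [0.5096, 0.3673, 0.0259]
ee_rot: [[0.144, 0.99, -0.005], [0.99, -0.144, 0.003], [0.002, -0.005, -1.0]]
contact_force: [-1.5, -1.2, -0.6]
gripper_width: 0.0112
```

It touched down: the load dropped from 5 N to about 0. I'll open part way, then rise.

```bash
python3 -m crank '[[[0,0,0],0,0.8],[[0,0,0],0,0.65],[[0,0,0],0,0.5],[[0,0,0],0,0.5],[[0,0,0],0,0.5],[[0,0,0],0,0.5]]'
```

```text
time: 19.4
tool_pos: [0.5097, 0.3674, 0.026]
ee_rot: [[0.144, 0.99, -0.004], [0.99, -0.144, 0.003], [0.002, -0.005, -1.0]]
contact_force: [0.2, -0.5, -0.5]
gripper_width: 0.0428
```

```bash
python3 -m crank '[[[0,0,-0.005],0,0.5],[[0,0,-0.02],0,0.5],[[0,0,-0.045],0,0.5],[[0,0,-0.08],0,0.5],[[0,0,-0.12],0,0.5],[[0,0,-0.15],0,0.5],[[0,0,-0.16],0,0.5],[[0.02,-0.01,-0.16],0,0.5],[[0.06,-0.03,-0.16],0,0.5],[[0.1,-0.05,-0.16],0,0.5],[[0.14,-0.07,-0.16],0,0.5],[[0.17,-0.09,-0.16],0,0.5],[[0.18,-0.1,-0.16],0,0.5],[[0.18,-0.1,-0.16],0,0.5],[[0.18,-0.1,-0.16],0,0.5]]'
python3 - <<'E'
from h import *
d=get_image("side");save(d,"s12",(100,150,420,350),2.4)
t=get_image("top");save(t,"t12",(60,110,480,320),1.9)
E
```

```text
time: 20.9
tool_pos: [0.4386, 0.5571, 0.1865]
ee_rot: [[0.146, 0.989, -0.004], [0.989, -0.146, 0.0], [-0.0, -0.004, -1.0]]
contact_force: [-0.3, -0.6, -1.1]
gripper_width: 0.0422
```

View pics/s12.png

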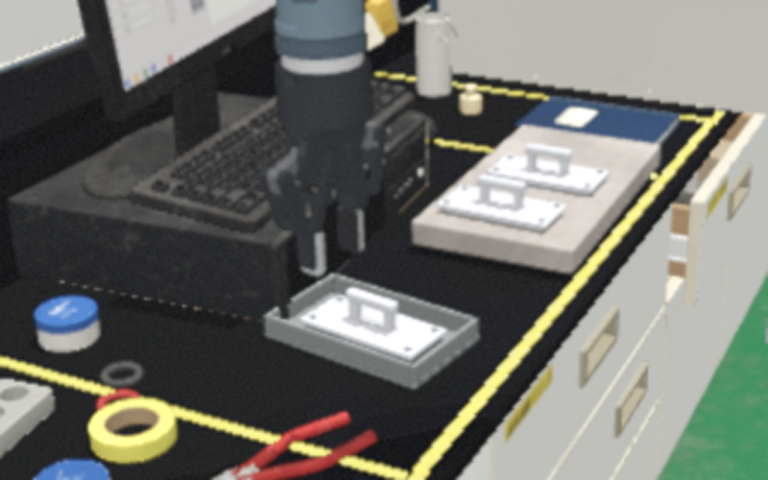

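View pics/t12.png

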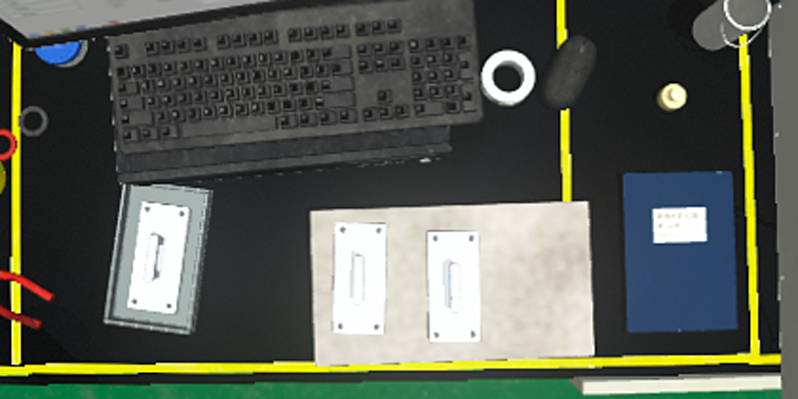

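The bowed cover lies flat and centred in the tray. The left and middle covers, log book, nut and weight look undisturbed. I'll do one quick numeric check of the good covers, then hand in.

Run:
```python
from h import *
from station import finish_job
d=get_image("top");im=d["img"].astype(int)
m=((im.min(2)>235)&(im[...,0]-im[...,2]<6)).astype(np.uint8); m[:205]=0;m[294:]=0;m[:,:100]=0;m[:,370:]=0
m=cv2.morphologyEx(m,cv2.MORPH_OPEN,np.ones((3,3)))
for c in cv2.findContours(m,cv2.RETR_EXTERNAL,cv2.CHAIN_APPROX_NONE)[0]:
    if cv2.contourArea(c)>300:
        r=cv2.minAreaRect(c);w=cast(d,cv2.boxPoints(r),.05 if r[0][0]>200 else .017);print(r,w.mean(0).round(4))
print(observe()["qvel"].round(2),observe()["contact_force"])
print(finish_job())
```

```text
((298.9999694824219, 260.5), (25.999996185302734, 56.99999237060547), 0.0) [ 0.4699 -0.0201  0.05  ]
((248.5, 256.5), (57.0, 27.0), 90.0) [0.4814 0.1012 0.05  ]
((142.7772979736328, 245.17031860351562), (24.71461296081543, 55.90524673461914), 7.594643592834473) [0.511  0.3675 0.017 ]
[-0.09  0.01 -0.42 -0.26 -0.41 -0.08 -0.06] [-0.2667498  -0.31051701  0.17837015]
the job is handed in; nothing more can be done
None
```

The bowed cover was the right one. It now lies flat in the grey tray, and the job is handed in at about 21 s of the 58 s allowed.

- **Pressing, left to right:** I pressed each cover on the end nearest the robot and let go again. The left and middle ones did not move (about 5 N each), so they are good. The right one rocked down about 3.8 mm at roughly 2–3 N, then met the plate. The highest reading there was 8 N, and it rocked back level when released.
- **Moving the bowed cover:** I lifted it by its handle and set it down until the tray carried its weight, then opened the fingers and moved the arm clear.
- **Last checks:**
  - The bowed cover is centred at (0.511, 0.367), about 3 mm from the measured tray centre and well inside the walls.
  - Both good covers measure exactly where they started.
  - The log book, ring nut and brass weight look undisturbed in the last top picture; I checked those only by eye.
- **Disagreements:** the wrist and top cameras differed by about 3–6 mm, which is small next to the 20 mm clearance in the tray.

No check failed.

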